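# Park the rolling pin on its rest

### The job

Put the rolling pin away: with your fingertips push it slowly and steadily from the table up the shallow ramp of its metal rest, staying behind it so that it never rolls back down freely or runs away, until it drops over the crest and lies still and square in the seat, against the blue stop plate along its whole length. Only push it - never grip, lift or shove it hard - then take the hand away, and leave the timer, tongs, tape roll and probe thermometer where they are.

Things in the scene. Friction and masses are not known exactly. Their poses are not given: they have to be found in the camera images.
- rolling_pin: Loose smooth pale-wood rolling pin (slippery, friction about 0.3), about 0.35 kg, free to roll. Barrel 50 mm diameter, 180 mm long; at each end a darker handle, 22 mm thick, sticks out 46 mm. Origin at its middle, on the axis, 25 mm above the surface under it; its y axis runs along the pin. It starts on the table just before the ramp's foot, across the ramp, up to 6 degrees askew; the stop squares it.
- pin_rest: Fixed sheet-metal rest with blue rails and stop plate. Origin on the table, middle of the ramp's foot edge; x level, uphill to the stop; y across; z up. The surface rises at 8 degrees to the crest, x = 170 mm, 24 mm high, then falls at 7 degrees to the stop plate (57 mm high), x = 225 mm, 17 mm high. Ramp 232 mm wide between rails 8 mm proud of it, from x = 30 mm on.
- crest (a point): Middle of the ramp's crest line, on the surface (x = 170 mm, z = 24 mm in the rest's frame). A pin let go before the crest rolls back down; once its axis is about 5 mm past the crest it rolls on into the seat by itself and stays there.
- seat (a point): Where the middle of the rolling pin lies when it is seated against the stop plate (x = 200 mm, z = 45 mm in the rest's frame).
- timer: White pocket timer, 70x66x21 mm, loose on the table beyond the rest; origin at the centre of its underside. To be left alone.
- tongs: Metal tongs, 317x62x36 mm, lying along their x axis, far left; origin at the centre of the underside. To be left alone.
- tape_roll: Roll of beige tape lying flat, 103 mm diameter, 25 mm high, loose on the right; origin at the centre of its underside. To be left alone.
- probe: Probe thermometer, red head and thin metal rod, 198 mm long along its y axis, 17 mm high, loose on the right; origin at the centre of its underside. To be left alone.

How it is judged:
By the outcome, as a careful person would: the job done as asked, in the order asked, and still so for the second after the job is handed in, with the robot touching nothing.
It also fails if it takes over 53 s, if anything falls off the work surface, if the arm or the gripper's body presses on something with over 40 N, if the wrist force passes 120 N, or if a joint passes its speed limit or range.

### The arm

A 6-joint arm with a two-finger parallel gripper is mounted at the origin on a cart in front of the work surface, level with it; the furniture and walls round the work are solid. World frame = base frame: x ahead of the robot, y to its left, z up, the work surface at z = 0. Lengths are in mm, angles in rad, forces in N, time in s.
With the tool pointing down it reaches from about 275 to 850 mm from the base axis. Payload 5.2 kg.
Tool frame: the origin (TCP) lies midway between the tips of the shut fingers; the grasp point (between the pads) lies 19 mm behind it; y points along the fingers, x is the direction in which the jaws open and shut, and the axes are right-handed (so a half turn about y gives the same grasp; the last joint's range is limited). The gripper opens to 85 mm and grips with 20 to 120 N. Pads are 22 mm wide; open, the fingers measure 114 mm over their backs; the gripper's body (76 mm by 85 mm) begins 54 mm behind the grasp point. The pads swing forward as they close: fully open they stand 13 mm farther back than shut.
Start: joints at [0.955, 0.259, 1.535, -0, 1.348, -0.203], TCP at [220.626, 503.815, 231.31] pointing down, gripper open.
Joint ranges: [-3.14, 3.14], [-0.91, 2.08], [0.19, 2.58], [-1.22, 4.36], [0.22, 2.71], [-3.12, 3.12]. Speed limits (rad/s): [2.57, 2.57, 3.14, 3.14, 3.14, 3.14].

### API

Orientations are given as a unit quaternion [x, y, z, w].
In Python, from plant import monitor, vision, ticket gives the robot as it stands. The module is installed in compiled form; this text tells all that it offers.
- The arm moves only by the tool servo_tool, never from a script. Its argument "rows" is a list of rows, each a list of 7 numbers: the shift along the world's x, y, z in m, then the turn, a rotation vector about the world's x, y, z in rad, then the opening, from 0 (shut) to 1 (fully open). A call has 1 to 12 rows; each row shifts and turns the commanded pose from where the row before left it; what a row does not reach is not made up. A row lasts 1/8 s, in which the tool goes at most 62.5 mm and 10.7 degrees, less where a joint would pass 70% of its speed; a pose out of reach is approached as far as the arm can. A call is refused whole if a number of a shift passes 0.0625 or a number of a turn 0.188, either way. A call with a gripper value outside its range is refused whole. The fingers move at their own pace and stop on an object; "squeeze" is the grip in N (left out, the last holds). Time passes only in rows, so rows that do not move let the fingers close. It gives the time, the measured TCP pose, the force and the opening at its end, in the units of the state.
- monitor.observe(): the state, without advancing time (a new reading comes with each control period).
- vision.get_image(name): name is "scene" or "top"; returns a dict with "img" (400x640x3 uint8, red, green, blue), "K" (3x3 intrinsics, pixels), "rvec" (rotation vector, rad) and "tvec" (3), from world to camera coordinates, as OpenCV has them. Camera axes: x right, y down, z forward; pixel columns grow to the right and rows downward; lengths in mm; the calibration is good to about 2 mm. A picture is of the moment at which its call begins. There is no depth.
- ticket.finish_job(): hands the job in, once; it reports no verdict.
The state is a dict: "time": time; "qpos": joint angles; "qd": joint speeds; "tau": joint torques, N m; "eef_pos": TCP position; "tool_rot": TCP orientation; "force": force on the tool from outside, world axes, zero at the start; "moment": the same for the moment, N m; "opening": finger opening in mm.
Only numpy, scipy, OpenCV 4.12 (cv2) and the standard library are available. Lean on these libraries where they do the work, as an engineer would, in place of code of your own. Each camera call takes 0.05 s, during which the arm holds its last target.

## Working session

There is one attempt and no reset: what is moved stays moved. The work goes in short steps, Python scripts to look and compute and a tool call to move; the robot and the scene stay as the last step left them, time stands still between calls to the robot, and variables do not carry over. Pictures are saved under pics/ and viewed, and the job is handed in when it is done.

Besides the shell and the picture viewer there is one more tool, called after ">>>" as name([rows], argument=value, ...), one row to a line, values as JSON. servo_tool: Moves the arm, as the interface text tells. Its arguments: {"type":"object","properties":{"rows":{"type":"array","items":{"type":"array","items":{"type":"number"}}},"squeeze":{"type":"number"}},"required":["rows"]}

```bash
mkdir -p pics; ls; python3 - <<'E'
from plant import monitor, vision
import cv2,numpy as np
s=monitor.observe()
for k,v in s.items(): print(k,np.round(v,4))
for n in("scene","top"):
    d=vision.get_image(n); cv2.imwrite(f"pics/{n}0.png",d["img"][:,:,::-1])
    np.savez(n+"0.npz",**d); print(n,d["K"],d["rvec"],d["tvec"])
E
```

```text
pics
time 0.0
qpos [ 0.9552  0.2593  1.5361  0.      1.348  -0.2028]
qd [ 0.0008  0.0002 -0.0006  0.001  -0.0008 -0.0006]
tau [-0.00000e+00 -4.46026e+01 -2.90571e+01  0.00000e+00  1.15000e-02
  0.00000e+00]
eef_pos [220.2746 503.3559 230.4649]
tool_rot [ 0.5921  0.3863 -0.3876 -0.5916]
force [-0.3717 -0.1022  0.2643]
moment [0.0372 0.0362 0.0156]
opening 85.145
scene [[384.39941797   0.         312.46133158]
 [  0.         384.39941797 200.63097931]
 [  0.           0.           1.        ]] [ 2.07251644 -0.52823793  0.29371264] [-450.50156118  214.1340752  1215.50922785]
top [[380.02161662   0.         311.948437  ]
 [  0.         380.02161662 199.54417837]
 [  0.           0.           1.        ]] [ 2.21292008 -2.17939601  0.0621357 ] [  86.37420013  562.76905578 1290.67980268]
```

View pics/scene0.png

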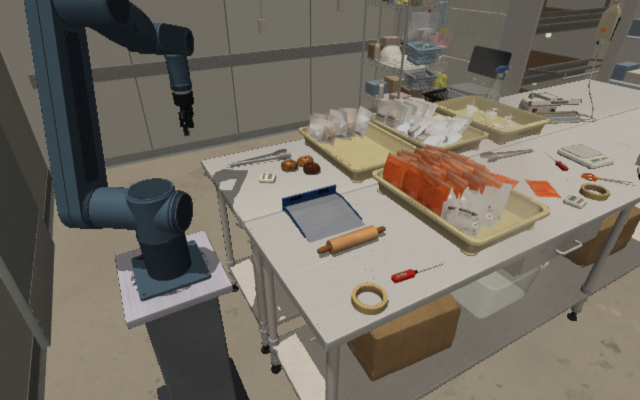

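View pics/top0.png

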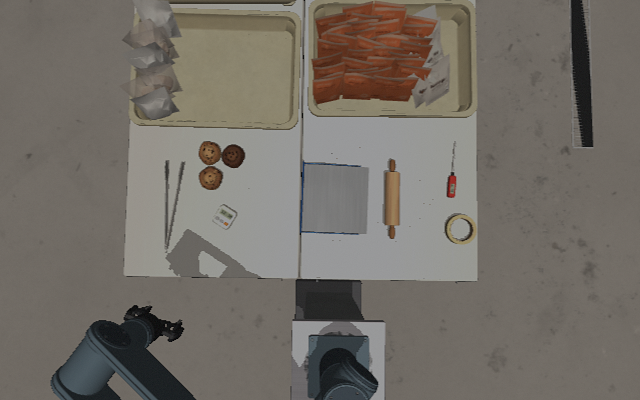

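The top view has world x pointing up and world y pointing left. The blue stop plate is at the left of the rest (column ~302) and the foot at column ~368. The pin is at about (392,198), so I push toward +y. I'll measure this precisely.

```bash
cat > h.py <<'E'
import numpy as np,cv2
def cam(d):
    R,_=cv2.Rodrigues(np.asarray(d["rvec"],float)); return np.asarray(d["K"]),R,np.asarray(d["tvec"],float).ravel()
def ray(d,px,z):
    K,R,t=cam(d); v=R.T@np.linalg.inv(K)@np.array([px[0],px[1],1.]); c=-R.T@t
    return c+v*(z-c[2])/v[2]
def proj(d,P):
    return cv2.projectPoints(np.atleast_2d(P).astype(float),np.asarray(d["rvec"],float),np.asarray(d["tvec"],float),np.asarray(d["K"]),None)[0][:,0]
def rest2w(foot,yaw,p):
    c,s=np.cos(yaw),np.sin(yaw); p=np.atleast_2d(p).astype(float)
    return np.c_[foot[0]+c*p[:,0]-s*p[:,1],foot[1]+s*p[:,0]+c*p[:,1],p[:,2]]
E
python3 - <<'E'
import numpy as np,cv2
from h import *
d=dict(np.load("top0.npz")); im=d["img"][:,:,::-1]
c=im[140:260,285:485]; cv2.imwrite("pics/topz.png",cv2.resize(c,None,fx=4,fy=4,interpolation=cv2.INTER_CUBIC))
d2=dict(np.load("scene0.npz")); c=d2["img"][170:320,240:440,::-1]; cv2.imwrite("pics/scz.png",cv2.resize(c,None,fx=4,fy=4,interpolation=cv2.INTER_CUBIC))
for n,p,z in [("foot1",(369,168),0),("foot2",(368,234),0),("pinA",(392,160),25),("pinB",(392,238),25),("tape",(460,229),12)]: print(n,ray(d,p,z).round(1))
K,R,t=cam(d);print(-R.T@t)
E
```

```text
foot1 [ 675.5 -102.6    0. ]
foot2 [ 445.8 -100.8    0. ]
pinA [ 700.9 -177.5   25. ]
pinB [ 434.4 -178.6   25. ]
tape [ 468.1 -414.9   12. ]
[ 492.1090269    98.99739877 1318.35203429]
```

View pics/topz.png

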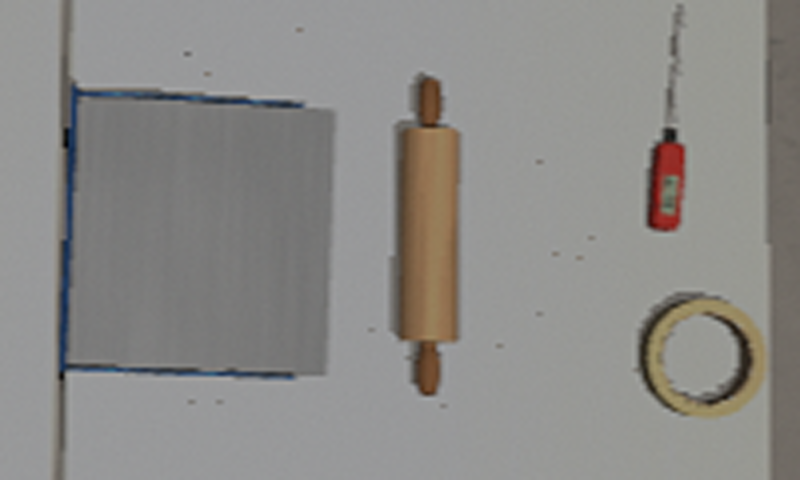

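View pics/scz.png

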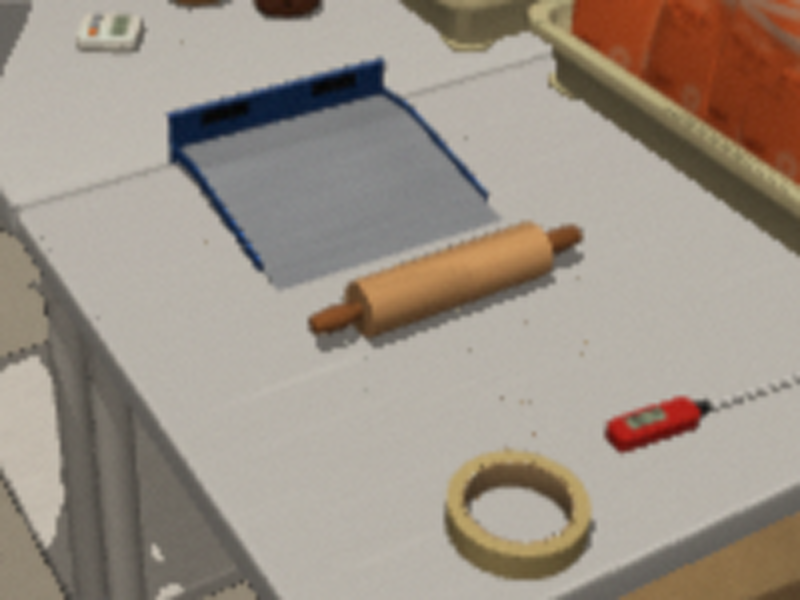

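```bash
python3 - <<'E'
import numpy as np,cv2
from h import *
from scipy.optimize import least_squares
T=dict(np.load("top0.npz")); S=dict(np.load("scene0.npz"))
zt=lambda u,v:((u+.5)/4-.5+285,(v+.5)/4-.5+140)
zs=lambda u,v:((u+.5)/4-.5+240,(v+.5)/4-.5+170)
# rest points; rest y: with x->world +y, rest y -> world -x
r=np.tan(np.radians(8))
pts=[([0,116,0],zt(327,374),zs(280,286)),([0,-116,0],zt(334,110),zs(499,217)),
     ([30,118,12],zt(295,377),zs(262,268)),([30,-118,12],zt(302,104),zs(487,195))]
st=[([225,118,57],zs(170,117)),([225,-118,57],zs(382,62))]
stT=[([225,118,57],zt(60,372)),([225,-118,57],zt(73,84))]
def res(p):
    o=[]
    for P,t,s in pts:
        W=rest2w(p[:2],p[2],P); o+= list(proj(T,W)[0]-t)+list(proj(S,W)[0]-s)
    for P,s in st: o+=list(proj(S,rest2w(p[:2],p[2],P))[0]-s)
    for P,s in stT: o+=list(proj(T,rest2w(p[:2],p[2],P))[0]-s)
    return np.array(o)
f=least_squares(res,[560,-100,np.pi/2],loss="soft_l1"); print("rest",f.x,np.degrees(f.x[2]));print(res(f.x).reshape(-1,2).round(1).tolist())
A=f.x
# pin: handle tips axis, barrel
tip=[(-136),(136)]
hp=[(-136,zt(429,75),zs(583,233)),(136,zt(428,396),zs(310,327))]
def axis(p,s): # p: x,y,yaw of pin y axis ; s along
    return np.array([p[0]-np.sin(p[2])*s,p[1]+np.cos(p[2])*s,25.])
def res2(p):
    o=[]
    for s,t,q in hp:
        W=axis(p,s); o+=list(proj(T,W)[0]-t)+list(proj(S,W)[0]-q)
    for s,t in [(-90,zt(430.5,127)),(90,zt(430,340))]: o+=list(proj(T,axis(p,s))[0]-t)
    return np.array(o)
g=least_squares(res2,[565,-178,np.pi/2],loss="soft_l1");print("pin",g.x,np.degrees(g.x[2]));print(res2(g.x).reshape(-1,2).round(1).tolist())
c,s=np.cos(A[2]),np.sin(A[2]); d=g.x[:2]-A[:2]; print("pin in rest",c*d[0]+s*d[1],-s*d[0]+c*d[1],np.degrees(g.x[2]-A[2]))
for n,p in (("foot",[0,0,0]),("crest",[170,0,24]),("seat",[200,0,45])): print(n,rest2w(A[:2],A[2],p))
E
```

```text
rest [564.1868281  -96.99797493   1.55211778] 88.92979793250838
[[-0.1, 0.2], [-0.5, 1.5], [-0.1, -0.5], [0.7, 0.7], [-0.3, -0.2], [-0.4, -1.3], [-0.2, -0.3], [-0.1, -0.6], [-0.4, -0.3], [0.0, -0.6], [1.2, -0.4], [0.5, 0.8]]
pin [ 570.37587251 -177.86311009    1.56795712] 89.83732532616074
[[0.4, 0.0], [-0.6, 0.3], [0.1, -0.6], [0.2, 0.2], [-0.1, 0.4], [-0.4, -0.2]]
pin in rest -80.73543347092397 -7.698320420883803 0.9075273936523542
foot [[564.1868281  -96.99797493   0.        ]]
crest [[567.36199692  72.97237043  24.        ]]
seat [[567.92232083 102.96713726  45.        ]]
```

```bash
python3 - <<'E'
import numpy as np
from scipy.spatial.transform import Rotation as R
q=[0.5921,0.3863,-0.3876,-0.5916]
M=R.from_quat(q).as_matrix(); print(M.round(3)); 
yaw=np.degrees(np.arctan2(M[1,0],M[0,0])); print("tool x yaw",yaw, "targets -1.07 or 178.93")
E
```

```text
[[ 0.401 -0.001 -0.916]
 [ 0.916 -0.002  0.401]
 [-0.002 -1.     0.   ]]
tool x yaw 66.35313363676313 targets -1.07 or 178.93
```

>>> servo_tool([
  [0.01, -0.025, 0, 0, 0, -0.05, 1],
  [0.022, -0.046, 0, 0, 0, -0.074, 1],
  [0.022, -0.046, 0, 0, 0, -0.074, 1],
  [0.022, -0.046, 0, 0, 0, -0.074, 1],
  [0.022, -0.046, 0, 0, 0, -0.074, 1],
  [0.022, -0.046, 0, 0, 0, -0.074, 1],
  [0.022, -0.046, 0, 0, 0, -0.074, 1],
  [0.022, -0.046, 0, 0, 0, -0.074, 1],
  [0.022, -0.046, 0, 0, 0, -0.074, 1],
  [0.022, -0.046, 0, 0, 0, -0.074, 1],
  [0.022, -0.046, 0, 0, 0, -0.074, 1],
  [0.022, -0.046, 0, 0, 0, -0.074, 1],
])

```text
time: 1.6
eef_pos: [472.9, -28.8, 231.1]
tool_rot: [-0.699, -0.102, 0.103, 0.7]
force: [1.0, 0.3, 0.4]
opening: 85.0
```

>>> servo_tool([
  [0.016, -0.035, 0, 0, 0, -0.052, 1],
  [0.016, -0.035, 0, 0, 0, -0.052, 1],
  [0.016, -0.035, -0.01, 0, 0, -0.052, 1],
  [0.016, -0.035, -0.02, 0, 0, -0.052, 1],
  [0.016, -0.035, -0.02, 0, 0, -0.052, 1],
  [0.017, -0.035, -0.02, 0, 0, -0.053, 1],
  [0, -0.003, -0.03, 0, 0, 0, 1],
  [0, 0, -0.03, 0, 0, 0, 1],
  [0, 0, -0.03, 0, 0, 0, 1],
  [0, 0, -0.02, 0, 0, 0, 1],
  [0, 0, -0.01, 0, 0, 0, 1],
  [0, 0, 0, 0, 0, 0, 1],
])

```text
time: 3.1
eef_pos: [569.2, -239.9, 40.6]
tool_rot: [-0.707, 0.007, -0.006, 0.707]
force: [0.2, -0.3, -0.3]
opening: 85.8
```

```bash
cat > look.py <<'E'
import sys,cv2,numpy as np
from plant import monitor, vision
from scipy.spatial.transform import Rotation as R
n=sys.argv[1]
s=monitor.observe(); M=R.from_quat(s["tool_rot"]).as_matrix()
print(s["time"],np.round(s["eef_pos"],1),np.round(s["force"],2),"yaw",np.degrees(np.arctan2(M[1,0],M[0,0])).round(2),"down",M[:,1].round(3),np.round(s["qpos"],2))
o=[]
for c,(a,b,e,f) in (("scene",(170,300,240,440)),("top",(140,260,285,485))):
    d=vision.get_image(c); np.savez(f"{c}{n}.npz",**d)
    o.append(cv2.resize(d["img"][a:b,e:f,::-1],None,fx=3,fy=3,interpolation=cv2.INTER_CUBIC))
im=np.vstack(o); im=cv2.resize(im,None,fx=.79,fy=.79); cv2.imwrite(f"pics/look{n}.png",im); print(im.shape)
E
python3 look.py 1
```

```text
3.1 [ 569.2 -239.9   40.6] [ 0.17 -0.27 -0.27] yaw -1.09 down [-0.001  0.001 -1.   ] [-0.58  0.56  1.58  0.    1.   -0.56]
(592, 474, 3)
```

View pics/look1.png

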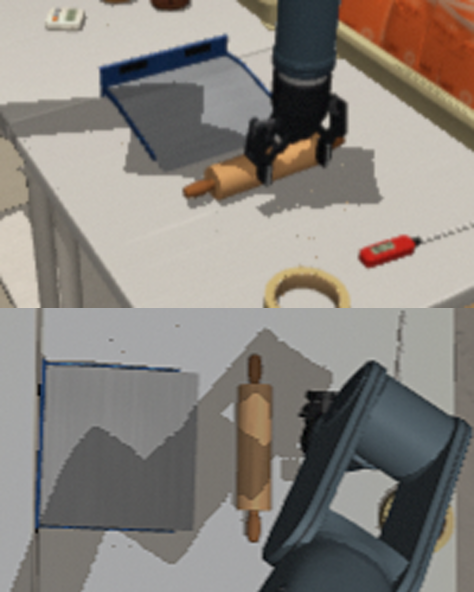

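The fingers stand behind the pin at scene-crop pixels (268,180) and (325,160), with a gap. I'm lowering them to pushing height.

>>> servo_tool([
  [0, 0, -0.012, 0, 0, 0, 1],
  [0, 0, -0.012, 0, 0, 0, 1],
  [0, 0, -0.01, 0, 0, 0, 1],
  [0, 0, -0.006, 0, 0, 0, 1],
  [0, 0.003, 0, 0, 0, 0, 1],
  [0, 0.003, 0, 0, 0, 0, 1],
  [0, 0.003, 0, 0, 0, 0, 1],
  [0, 0.003, 0, 0, 0, 0, 1],
])

```text
time: 4.2
eef_pos: [569.8, -228.0, 1.7]
tool_rot: [0.707, -0.006, 0.007, -0.707]
force: [-0.5, -0.1, -0.3]
opening: 85.4
```

```bash
python3 look.py 2; python3 - <<'E'
import numpy as np,cv2
d=dict(np.load("scene2.npz"));cv2.imwrite("pics/l2z.png",cv2.resize(d["img"][200:270,300:400,::-1],None,fx=7,fy=7,interpolation=cv2.INTER_CUBIC))
E
```

```text
4.2 [ 569.8 -228.     1.7] [-0.5  -0.15 -0.3 ] yaw -1.08 down [ 0.001 -0.    -1.   ] [-0.56  0.6   1.62 -0.    0.92 -0.54]
(592, 474, 3)
```

View pics/l2z.png

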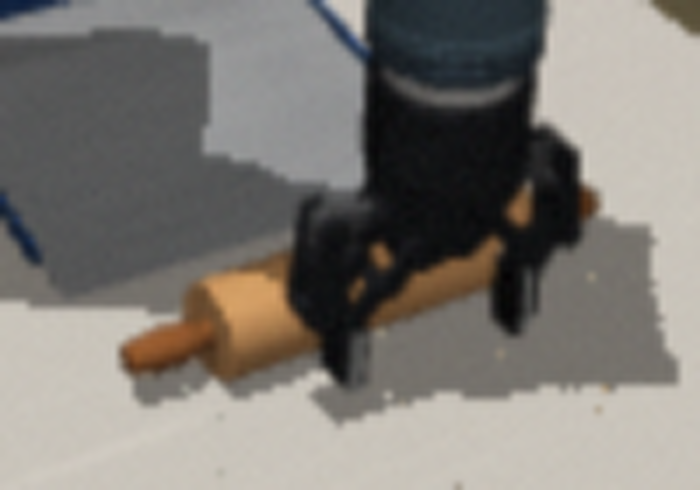

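View pics/look2.png

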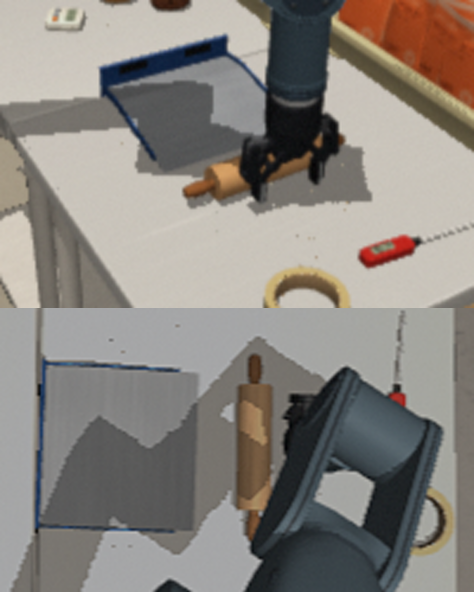

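Both fingers hang low behind the pin, with about 14 mm to go. I'm starting the slow push.

>>> servo_tool([
  [0, 0.003, 0, 0, 0, 0, 1],
  [0, 0.003, 0, 0, 0, 0, 1],
  [0, 0.002, 0, 0, 0, 0, 1],
  [0, 0.002, 0, 0, 0, 0, 1],
  [0, 0.002, 0, 0, 0, 0, 1],
  [0, 0.002, 0, 0, 0, 0, 1],
  [0, 0.002, 0, 0, 0, 0, 1],
  [0, 0.002, 0, 0, 0, 0, 1],
  [0, 0.0025, 0, 0, 0, 0, 1],
  [0, 0.0025, 0, 0, 0, 0, 1],
  [0, 0.003, 0, 0, 0, 0, 1],
  [0, 0.003, 0, 0, 0, 0, 1],
])

```text
time: 5.8
eef_pos: [569.6, -198.9, 1.3]
tool_rot: [-0.707, 0.007, -0.007, 0.707]
force: [-0.3, 0.2, 0.1]
opening: 85.6
```

```bash
python3 look.py 3
```

```text
5.8 [ 569.6 -198.9    1.3] [-0.29  0.22  0.1 ] yaw -1.09 down [-0.  0. -1.] [-0.52  0.59  1.65  0.    0.9  -0.5 ]
(592, 474, 3)
```

View pics/look3.png

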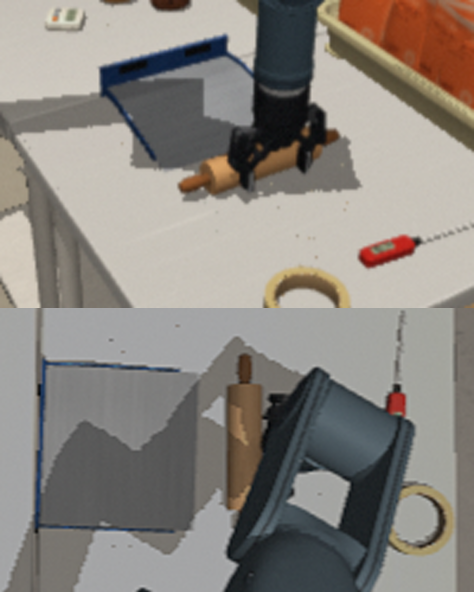

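The pin has moved about 13 mm, is still square, and stays against the fingers. I'll keep the speed steady.

>>> servo_tool([
  [0, 0.003, 0, 0, 0, 0, 1],
  [0, 0.003, 0, 0, 0, 0, 1],
  [0, 0.003, 0, 0, 0, 0, 1],
  [0, 0.003, 0, 0, 0, 0, 1],
  [0, 0.003, 0, 0, 0, 0, 1],
  [0, 0.003, 0, 0, 0, 0, 1],
  [0, 0.003, 0, 0, 0, 0, 1],
  [0, 0.003, 0, 0, 0, 0, 1],
  [0, 0.003, 0, 0, 0, 0, 1],
  [0, 0.003, 0, 0, 0, 0, 1],
  [0, 0.003, 0, 0, 0, 0, 1],
  [0, 0.003, 0, 0, 0, 0, 1],
])

```text
time: 7.4
eef_pos: [569.6, -163.0, 1.3]
tool_rot: [0.707, -0.007, 0.007, -0.707]
force: [0.1, 0.6, 0.1]
opening: 85.5
```

```bash
python3 look.py 4
```

```text
7.4 [ 569.6 -163.     1.3] [0.07 0.63 0.14] yaw -1.09 down [ 0. -0. -1.] [-0.47  0.57  1.68 -0.    0.89 -0.45]
(592, 474, 3)
```

View pics/look4.png

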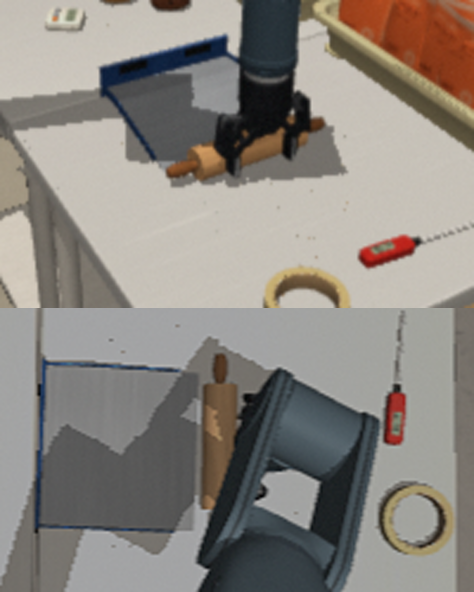

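Contact is steady and the pin is about 32 mm before the foot. I'm continuing, with the climb beginning late in this call.

>>> servo_tool([
  [0, 0.003, 0, 0, 0, 0, 1],
  [0, 0.003, 0, 0, 0, 0, 1],
  [0, 0.003, 0, 0, 0, 0, 1],
  [0, 0.003, 0, 0, 0, 0, 1],
  [0, 0.003, 0, 0, 0, 0, 1],
  [0, 0.003, 0, 0, 0, 0, 1],
  [0, 0.003, 0, 0, 0, 0, 1],
  [0, 0.003, 0, 0, 0, 0, 1],
  [0, 0.003, 0, 0, 0, 0, 1],
  [0, 0.003, 0.0004, 0, 0, 0, 1],
  [0, 0.003, 0.0004, 0, 0, 0, 1],
  [0, 0.003, 0.0004, 0, 0, 0, 1],
])

```text
time: 9.0
eef_pos: [569.7, -127.2, 2.6]
tool_rot: [0.707, -0.007, 0.007, -0.707]
force: [0.1, -1.4, 0.5]
opening: 85.4
```

>>> servo_tool([
  [0, 0.003, 0.0004, 0, 0, 0, 1],
  [0, 0.003, 0.0004, 0, 0, 0, 1],
  [0, 0.003, 0.0004, 0, 0, 0, 1],
  [0, 0.003, 0.0004, 0, 0, 0, 1],
  [0, 0.003, 0.0004, 0, 0, 0, 1],
  [0, 0.003, 0.0004, 0, 0, 0, 1],
  [0, 0.003, 0.0004, 0, 0, 0, 1],
  [0, 0.003, 0.0004, 0, 0, 0, 1],
  [0, 0.003, 0.0004, 0, 0, 0, 1],
  [0, 0.003, 0.0004, 0, 0, 0, 1],
  [0, 0.003, 0.0004, 0, 0, 0, 1],
  [0, 0.003, 0.0004, 0, 0, 0, 1],
])

```text
time: 10.5
eef_pos: [569.6, -91.0, 7.3]
tool_rot: [-0.707, 0.007, -0.007, 0.707]
force: [-1.0, -1.4, 0.8]
opening: 85.6
```

```bash
python3 look.py 5
```

```text
10.5 [569.6 -91.    7.3] [-0.99 -1.41  0.76] yaw -1.09 down [-0.  0. -1.] [-0.35  0.54  1.72  0.    0.88 -0.33]
(592, 474, 3)
```

View pics/look5.png

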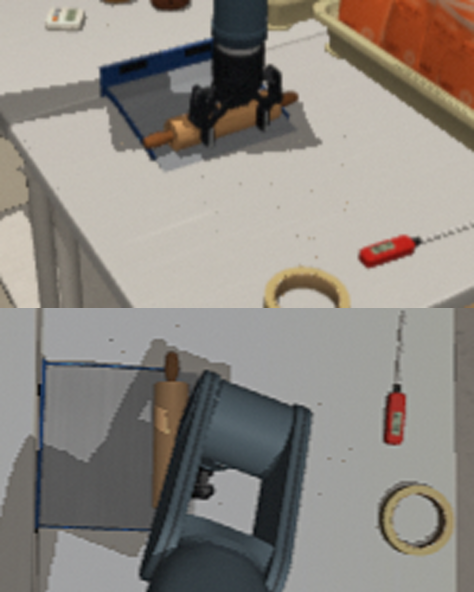

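The pin is on the ramp at about x = 40 mm in the rest's frame. It is square, and the push force is about 1.4 N. I'm continuing.

>>> servo_tool([
  [0, 0.003, 0.0004, 0, 0, 0, 1],
  [0, 0.003, 0.0004, 0, 0, 0, 1],
  [0, 0.003, 0.0004, 0, 0, 0, 1],
  [0, 0.003, 0.0004, 0, 0, 0, 1],
  [0, 0.003, 0.0004, 0, 0, 0, 1],
  [0, 0.003, 0.0004, 0, 0, 0, 1],
  [0, 0.003, 0.0004, 0, 0, 0, 1],
  [0, 0.003, 0.0004, 0, 0, 0, 1],
  [0, 0.003, 0.0004, 0, 0, 0, 1],
  [0, 0.003, 0.0004, 0, 0, 0, 1],
  [0, 0.003, 0.0004, 0, 0, 0, 1],
  [0, 0.003, 0.0004, 0, 0, 0, 1],
])

```text
time: 12.1
eef_pos: [569.6, -55.0, 12.1]
tool_rot: [-0.707, 0.007, -0.007, 0.707]
force: [0.1, -1.1, 1.1]
opening: 85.4
```

>>> servo_tool([
  [0, 0.003, 0.0004, 0, 0, 0, 1],
  [0, 0.003, 0.0004, 0, 0, 0, 1],
  [0, 0.003, 0.0004, 0, 0, 0, 1],
  [0, 0.003, 0.0004, 0, 0, 0, 1],
  [0, 0.003, 0.0004, 0, 0, 0, 1],
  [0, 0.003, 0.0004, 0, 0, 0, 1],
  [0, 0.003, 0.0004, 0, 0, 0, 1],
  [0, 0.003, 0.0004, 0, 0, 0, 1],
  [0, 0.003, 0.0004, 0, 0, 0, 1],
  [0, 0.003, 0.0004, 0, 0, 0, 1],
  [0, 0.003, 0.0004, 0, 0, 0, 1],
  [0, 0.003, 0.0004, 0, 0, 0, 1],
])

```text
time: 13.6
eef_pos: [569.6, -19.0, 16.9]
tool_rot: [0.707, -0.007, 0.007, -0.707]
force: [-0.0, -0.8, 0.7]
opening: 85.0
```

```bash
python3 look.py 6
```

```text
13.6 [569.6 -19.   16.9] [-0.03 -0.8   0.73] yaw -1.09 down [-0. -0. -1.] [-0.23  0.52  1.73 -0.    0.89 -0.21]
(592, 474, 3)
```

View pics/look6.png

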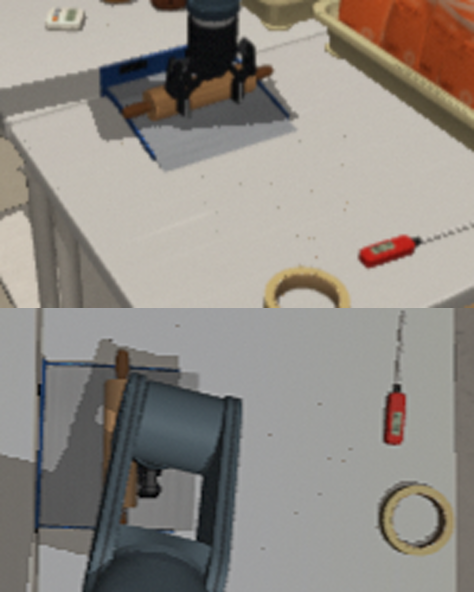

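>>> servo_tool([
  [0, 0.003, 0.0004, 0, 0, 0, 1],
  [0, 0.003, 0.0004, 0, 0, 0, 1],
  [0, 0.003, 0.0004, 0, 0, 0, 1],
  [0, 0.003, 0.0004, 0, 0, 0, 1],
  [0, 0.003, 0.0004, 0, 0, 0, 1],
  [0, 0.003, 0.0004, 0, 0, 0, 1],
  [0, 0.003, 0.0004, 0, 0, 0, 1],
  [0, 0.003, 0.0004, 0, 0, 0, 1],
  [0, 0.003, 0.0004, 0, 0, 0, 1],
  [0, 0.003, 0.0004, 0, 0, 0, 1],
  [0, 0.003, 0.0004, 0, 0, 0, 1],
  [0, 0.003, 0.0004, 0, 0, 0, 1],
])

```text
time: 15.2
eef_pos: [569.6, 17.0, 21.7]
tool_rot: [0.707, -0.007, 0.007, -0.707]
force: [0.3, -0.7, 1.5]
opening: 85.3
```

>>> servo_tool([
  [0, 0.002, 0.0003, 0, 0, 0, 1],
  [0, 0.002, 0.0003, 0, 0, 0, 1],
  [0, 0.002, 0.0003, 0, 0, 0, 1],
  [0, 0.002, 0.0003, 0, 0, 0, 1],
  [0, 0.002, 0.0003, 0, 0, 0, 1],
  [0, 0.002, 0.0003, 0, 0, 0, 1],
  [0, 0.002, 0.0003, 0, 0, 0, 1],
  [0, 0.002, 0.0003, 0, 0, 0, 1],
])

```text
time: 16.2
eef_pos: [569.6, 33.0, 24.1]
tool_rot: [-0.707, 0.007, -0.007, 0.707]
force: [0.3, -0.8, -0.3]
opening: 85.4
```

```bash
python3 look.py 7
```

```text
16.2 [569.6  33.   24.1] [ 0.31 -0.81 -0.33] yaw -1.09 down [-0.  0. -1.] [-0.14  0.51  1.72  0.    0.91 -0.12]
(592, 474, 3)
```

View pics/look7.png

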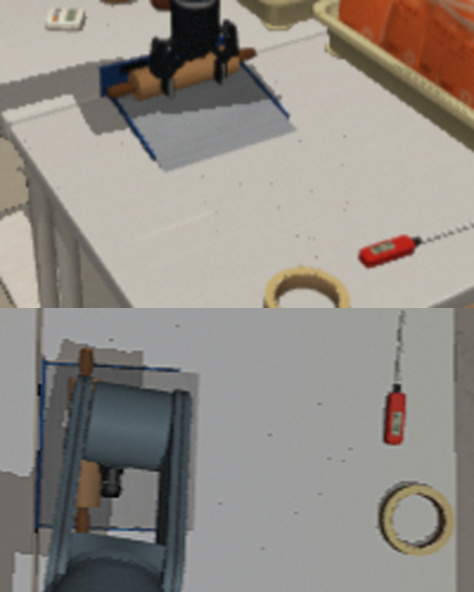

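>>> servo_tool([
  [0, 0.002, 0, 0, 0, 0, 1],
  [0, 0.002, 0, 0, 0, 0, 1],
  [0, 0.002, 0, 0, 0, 0, 1],
  [0, 0.002, 0, 0, 0, 0, 1],
  [0, 0.002, 0, 0, 0, 0, 1],
  [0, 0.002, 0, 0, 0, 0, 1],
  [0, 0.002, 0, 0, 0, 0, 1],
  [0, 0.002, 0, 0, 0, 0, 1],
  [0, 0.001, 0, 0, 0, 0, 1],
  [0, 0, 0, 0, 0, 0, 1],
])

```text
time: 17.55
eef_pos: [569.6, 49.9, 24.1]
tool_rot: [0.707, -0.007, 0.007, -0.707]
force: [0.4, -0.7, 0.1]
opening: 85.4
```

```bash
python3 look.py 8
```

```text
17.55 [569.6  49.9  24.1] [ 0.43 -0.7   0.1 ] yaw -1.08 down [ 0. -0. -1.] [-0.11  0.51  1.72 -0.    0.91 -0.09]
(592, 474, 3)
```

View pics/look8.png

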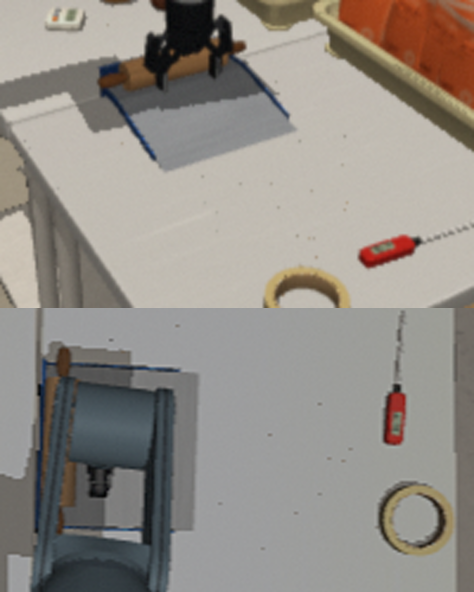

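The handle tips moved about 31 mm while the fingers moved 17 mm, so the pin rolled over the crest into the seat. I'm backing away straight, then up.

>>> servo_tool([
  [0, -0.005, 0, 0, 0, 0, 1],
  [0, -0.012, 0, 0, 0, 0, 1],
  [0, -0.02, 0, 0, 0, 0, 1],
  [0, -0.02, 0, 0, 0, 0, 1],
  [0, -0.02, 0.01, 0, 0, 0, 1],
  [0, -0.01, 0.025, 0, 0, 0, 1],
  [0, 0, 0.035, 0, 0, 0, 1],
  [0, 0, 0.04, 0, 0, 0, 1],
  [-0.03, -0.02, 0.04, 0, 0, 0, 1],
  [-0.04, -0.03, 0.03, 0, 0, 0, 1],
  [-0.04, -0.03, 0.02, 0, 0, 0, 1],
  [-0.03, -0.03, 0.01, 0, 0, 0, 1],
])

```text
time: 19.15
eef_pos: [428.3, -148.9, 236.3]
tool_rot: [0.708, -0.006, 0.008, -0.706]
force: [0.6, -0.9, 0.8]
opening: 85.5
```

>>> servo_tool([
  [-0.02, -0.045, 0, 0, 0, 0, 1],
  [-0.02, -0.045, 0, 0, 0, 0, 1],
  [-0.02, -0.045, 0, 0, 0, 0, 1],
  [-0.01, -0.03, 0, 0, 0, 0, 1],
  [0, 0, 0, 0, 0, 0, 1],
  [0, 0, 0, 0, 0, 0, 1],
])

```text
time: 19.9
eef_pos: [359.3, -312.0, 234.4]
tool_rot: [-0.707, 0.007, -0.007, 0.707]
force: [-0.1, 0.3, -0.3]
opening: 85.4
```

```bash
python3 look.py 9; python3 - <<'E'
import cv2,numpy as np
for n in("top","scene"):
    d=dict(np.load(n+"9.npz")); cv2.imwrite(f"pics/{n}9full.png",d["img"][:,:,::-1])
E
```

```text
19.9 [ 359.3 -312.   234.4] [-0.07  0.3  -0.35] yaw -1.15 down [ 0.  0. -1.] [-0.95  0.12  1.7   0.    1.32 -0.93]
(592, 474, 3)
```

View pics/look9.png

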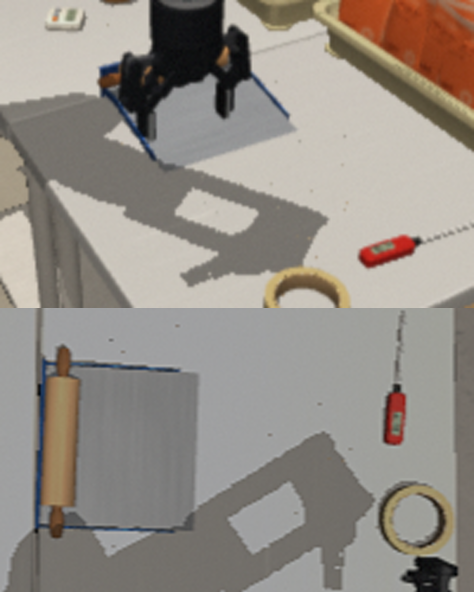

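View pics/top9full.png

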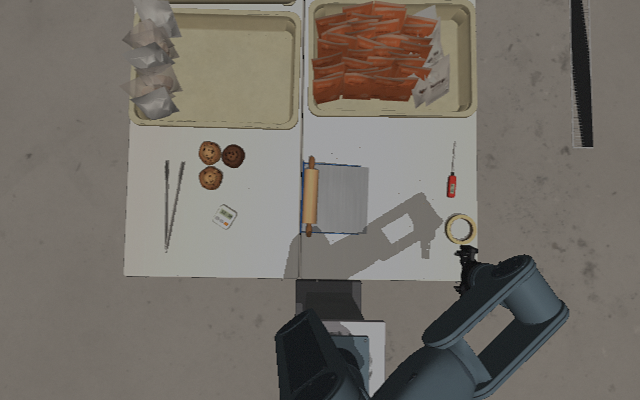

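Top view: the pin lies along the blue stop plate, from handle tip (311,157) to (308,236). I'll measure its pose and check the other items for shifts.

```bash
python3 - <<'E'
import numpy as np,cv2
from h import *
a=dict(np.load("top0.npz")); d=dict(np.load("top9.npz"))
g=cv2.cvtColor(d["img"],cv2.COLOR_RGB2HSV)
roi=np.zeros(g.shape[:2],np.uint8); roi[150:242,298:330]=1
m=((g[...,0]>5)&(g[...,0]<22)&(g[...,1]>80)).astype(np.uint8)*roi
ys,xs=np.nonzero(m); print(m.sum(),xs.min(),xs.max(),ys.min(),ys.max())
P=np.array([ray(d,(x,y),45)[:2] for x,y in zip(xs,ys)])
c=P.mean(0); u=np.linalg.svd(P-c)[2][0]; u=u*np.sign(u[0]); mid=((P-c)@u); c2=c+u*(mid.min()+mid.max())/2
A=np.array([564.19,-97.0]);w=1.55212; e=c2-A
print("centre",c2,"rest frame",np.cos(w)*e[0]+np.sin(w)*e[1],-np.sin(w)*e[0]+np.cos(w)*e[1],"pin dir deg",np.degrees(np.arctan2(u[1],u[0])),"rest",np.degrees(w)-90)
df=np.abs(a["img"].astype(int)-d["img"]).max(2)
for n,(y0,y1,x0,x1) in dict(timer=(200,235,208,242),tongs=(155,255,160,190),probe=(138,200,440,462),tape=(208,246,443,480)).items(): print(n,(df[y0:y1,x0:x1]>40).sum())
big=cv2.resize(d["img"][145:250,290:380,::-1],None,fx=5,fy=5,interpolation=cv2.INTER_CUBIC);cv2.imwrite("pics/fin.png",big)
E
```

```text
868 302 318 157 236
centre [570.65903768 102.09908198] rest frame 199.18517043334688 -2.749686145163881 pin dir deg -1.6163337736761414 rest -1.0700747021546704
timer 0
tongs 305
probe 0
tape 11
```

View pics/fin.png

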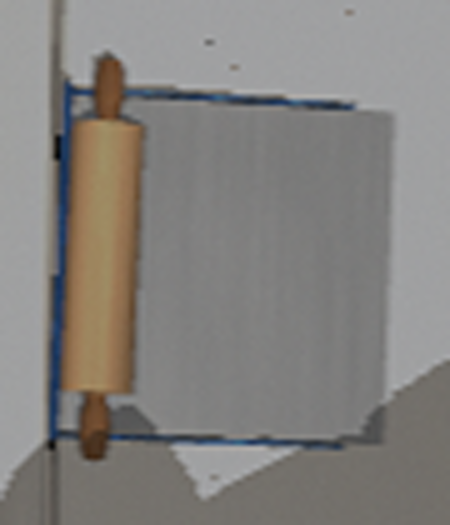

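The pin is seated at rest x ≈ 199 mm, offset about -3 mm, and square to about 0.5°. The tongs difference is the arm's start shadow. Next: a short stillness check, then hand in.

>>> servo_tool([
  [0, 0, 0, 0, 0, 0, 1],
  [0, 0, 0, 0, 0, 0, 1],
  [0, 0, 0, 0, 0, 0, 1],
  [0, 0, 0, 0, 0, 0, 1],
  [0, 0, 0, 0, 0, 0, 1],
  [0, 0, 0, 0, 0, 0, 1],
])

```text
time: 20.75
eef_pos: [359.6, -312.2, 234.1]
tool_rot: [-0.707, 0.007, -0.007, 0.707]
force: [0.8, -0.1, -0.4]
opening: 85.2
```

```bash
python3 - <<'E'
import numpy as np
from plant import vision,ticket,monitor
a=np.load("top9.npz")["img"].astype(int); b=vision.get_image("top")["img"]
n=(np.abs(a-b).max(2)[150:242,298:372]>25).sum(); print("changed px",n)
if n<15: print(ticket.finish_job(), monitor.observe()["time"])
E
```

```text
changed px 5
the job is handed in; nothing more can be done
the job is handed in; nothing more can be done
```

The rolling pin is put away: it lies still in the seat against the blue stop plate, and I handed the job in about 21 s into the 53 s allowed. I pushed it with both open fingertips behind it at 16–24 mm/s. It rolled over the crest by itself, and then I backed the hand away and up.

**Last checks:**
- **Seat position:** the pin's middle is at x ≈ 199 mm in the rest's frame (the seat is at 200 mm), about 3 mm off centre between the rails.
- **Squareness:** its measured angle differs from the rest's by about 0.5°, which is within what I can measure. It looks flush along the stop plate.
- **Stillness:** over the last 0.75 s before hand-in only 5 pixels changed around the pin, so it was not moving.
- **Forces:** every wrist-force reading I took stayed below 2 N per axis, though I only sampled at the end of each move.
- **Other items:** the timer and probe thermometer show no change in the images, and the tape roll shows only 11 changed pixels, which is negligible.
- **One check that disagreed:** the tongs' image area did change. I put this down to the arm's shadow, which lay across part of it at the start, since they look to be in the same place and the arm never went near them.

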